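Show the washed plate to the inspection camera

TASK

The wooden muddler is standing in the dish rack right in front of the white plate with the blue band: first take it out and stand it upright in the copper pot, then lift the white plate out of the rack and hold it up to the inspection camera, upright, its decorated face square to the lens, centred on the lens and 15 cm in front of it. Finish while still holding the plate there in the air. Do not touch the camera, and leave the pot standing and the steel plate, the steel tumbler and the jar where they are.

Things in the scene. Friction and masses are not known exactly. Their poses are not given: they have to be found in the camera images.
- plate: White round plate, blue band on its face, 0.4 kg, on edge in one of the rack's slots, bottom 10 mm above the table, leaning up to 3 degrees. Diameter 170, 8 mm thick; round foot on the back, diameter 100, 6 mm proud. Origin: centre of the 8 mm disc; x: plate's axis, out of the decorated face; z up at the start. Take it from above across its 8 mm rim, no deeper than 34 mm (foot).
- muddler: Round wooden stick, 210 mm long, 70 g, upright in a square rack pocket 45 mm from the white plate's middle plane, on its face side. Lowest 35 mm are 28 mm thick, tapering to a 20 mm handle from 60 mm height to the top. Origin: centre of the lower end (10 mm above the table at the start); z up the stick. Pocket 36 mm wide inside, walls up to 65 mm above the table: lift by 60 mm to clear.
- pot: Copper-coloured straight tumbler, open at the top, the holder for the muddler. Outer diameter 68 mm, 90 mm high, wall 3 mm, inner floor 5 mm above its underside. Origin: centre of its underside, z up. Loose, 0.3 kg.
- rack: Fixed blue dish rack, 280 (x) by 220 mm (y), walls 50 mm high, floor 10 mm thick. Origin: centre of its underside, z up. Slots for plates (axes along rack x, faces to +x) at x = -90 and +50 mm; each has four tines, 8 mm either side of the plate's middle plane and 60 mm either side in y, up to 85 mm above the table. A utensil pocket 45 mm to +x of each slot.
- lens (a point): Centre of the front glass of the inspection camera (black box 60 mm wide with a white ring of 72 mm diameter round the lens). The lens looks level along this frame's -x axis; z is up. The camera's height differs from time to time. The wanted place of the plate's centre is 150 mm from this point along -x.
- camstand: Fixed stand of the inspection camera: steel foot plate 130 mm square and 14 mm thick, with a post 20 mm thick and 314 mm high behind the camera. Origin: underside of the stand, 60 mm behind the lens, x the same way as the lens frame. Not to be touched.
- steel_plate: Plain dark steel plate of the same size as the white one, in the rack's other slot; stays there. Origin and axes as for the white plate.
- tumbler: Steel tumbler, diameter 68 mm, 90 mm high, on the table; stays. Origin: centre of its underside.
- jar: Green glass jar with a red cap, diameter 80 mm, 130 mm high; stays. Origin: centre of its underside.
There are look-alikes about, which are no part of the job. Of the things like the muddler, leave any that is green or turquoise; of the rest the larger one is meant.

How it is judged:
On the way, in this order (a step that is already met when the one before it is completed fails the run):
1. the muddler stands upright in the copper pot, let go (horizontal distance between muddler and pot below 0.03 m and z of muddler in the frame of pot below 0.02 m and angle between muddler's own z axis and vertical below 0.35 rad and angle between pot's own z axis and vertical below 0.1 rad and contact force between muddler and the fingers below 0.1 N), for 0.3 s.
2. after that, the white plate is lifted out of the rack (height (world z) of plate above 0.17 m and contact force between plate and the fingers above 0.5 N), for 0.2 s.
At the end, for the whole second after the job is handed in: Muddler in the copper pot, foot on its floor, within 0.35 rad of upright, let go. White plate held still in the air, touching nothing but the gripper; face to the lens, square within 0.16 rad; centre 125 to 175 mm before the lens, within 20 mm of its axis sideways and in height (all of step 1 and x of plate in the frame of lens between -0.175 and -0.125 m and y of plate in the frame of lens between -0.02 and 0.02 m and z of plate in the frame of lens between -0.02 and 0.02 m and angle between the x axis of plate and the x axis of lens, either way round below 0.16 rad and x of lens in the frame of plate above 0.1 m and contact force between plate and the fingers above 0.5 N and contact force between plate and rack below 0.1 N and contact force between plate and camstand below 0.1 N and linear speed of plate below 0.03 m/s); the arm keeps its last pose, push and grip.
It fails at once if the camera or its stand is touched (contact force between camstand and the arm above 1 N or contact force between camstand and the fingers above 1 N or contact force between camstand and plate above 1 N).
It fails at once if the steel plate, the tumbler or the jar is moved by more than 40 mm, or the pot is tipped or carried off (distance of any of steel_plate, tumbler, jar from where it was at the start of the episode above 0.04 m or angle between pot's own z axis and vertical above 0.4 rad or distance of pot from where it was at the start of the episode above 0.08 m).
It fails at once if the white plate is dropped (height (world z) of plate below 0.075 m).
It also fails if it takes over 64 s, if anything falls off the work surface, if the arm or the gripper's body presses on something with over 40 N, if the wrist force passes 120 N, or if a joint passes its speed limit or range.

ROBOT

A 6-joint arm with a two-finger parallel gripper is mounted at the origin on the work surface. World frame = base frame: x ahead of the robot, y to its left, z up, the work surface at z = 0. Lengths are in m, angles in rad, forces in N, time in s.
With the tool pointing down it reaches from about 0.3 to 0.775 m from the base axis. Payload 14.6 kg.
Tool frame: the origin (TCP) lies on the mounting face of the last link; the fingertips stand 199 mm ahead of it and the grasp point (between the pads) lies 180 mm ahead of it; z points along the fingers, y is the line along which they close (so a half turn about z gives the same grasp; the last joint's range is limited). The gripper opens to 94 mm and grips with 3 to 60 N. Pads are 16 mm wide; open, the fingers measure 119 mm over their backs; the gripper's body (75 mm by 177 mm) begins 78 mm behind the grasp point.
Start: joints at [1.266, 0.3, 1.521, -0, 1.321, -0.067], TCP at [0.13, 0.535, 0.405] pointing down, gripper open.
Joint ranges: [-3.03, 3.03], [-0.79, 2.21], [0.23, 2.52], [-1.04, 4.18], [0, 3.07], [-2.55, 2.55]. Speed limits (rad/s): [2.22, 2.22, 2.57, 3.14, 3.14, 3.14].

INTERFACE

Orientations are given as a unit quaternion [w, x, y, z].
In Python, from rig import ctrl, claw, telemetry, camera, job gives the robot as it stands. The module is installed in compiled form; this text tells all that it offers. Calls block until the motion is done:
- ctrl.reach(position, orientation): joint-space move of the TCP to a pose.
- ctrl.movel(position, rotation=None, feed=0.15, stop_force=None): straight line of the TCP; rotation=None keeps the orientation; feed is the mean speed in m/s. With stop_force (N) it stops when the force on the tool has changed by that much, and returns True; else False.
- ctrl.goto_joints(angles): joint-space move.
- claw.gripper_to(opening, squeeze=None): finger opening in m; squeeze is the grip in N (None keeps the last); returns when the fingers have stopped.
- ctrl.wait(seconds).
- ctrl.ik(position, orientation): joint angles nearest the present ones, or None.
- telemetry.read_state(): the state.
- camera(name): name is "scene" or "top" or "wrist"; returns a dict with "color" (400x640x3 uint8, red, green, blue), "mtx" (3x3 intrinsics, pixels), "k1" (the pictures are not rectified: a ray, as slopes to the right and down, at radius r is drawn at 1 + k1 r^2 times it, then the intrinsics apply), "rvec" (rotation vector, rad) and "tvec" (3), from world to camera coordinates, as OpenCV has them. Camera axes: x right, y down, z forward; pixel columns grow to the right and rows downward; lengths in m; the calibration is good to about 2 mm. A picture is of the moment at which its call begins. There is no depth.
A pose or a line that the arm cannot do raises ctrl.PlanningError and nothing moves.
- job.sign_off(): hands the job in; it is judged then, once.
The state is a dict: "time": time; "joint_positions": joint angles; "dq": joint speeds; "effort": joint torques, N m; "tcp_pos": TCP position; "tool_rot": TCP orientation; "wrist_force": force on the tool from outside, world axes, zero at the start; "wrist_torque": the same for the moment, N m; "opening": finger opening in m; "grasp_force": force on a finger pad.
Only numpy, scipy, OpenCV 4.12 (cv2) and the standard library are available. Lean on these libraries where they do the work, as an engineer would, in place of code of your own. Each camera call takes 0.05 s, during which the arm holds its last target. There are 200 camera calls.

## Working session

There is one attempt and no reset: what is moved stays moved. The work goes in short steps, each a Python script; the robot and the scene stay as the last script left them, time stands still between calls to the robot, and variables do not carry over. Pictures are saved under pics/ and viewed, at most 10 in all, crops included, and the job is handed in when it is done.

```bash
mkdir -p pics; python3 - <<'E'
from rig import ctrl,claw,telemetry,camera
import cv2,pickle
for n in("scene","top"):
    c=camera(n);pickle.dump(c,open(n+'.pkl','wb'))
    cv2.imwrite(f'pics/{n}0.png',c['color'][...,::-1])
    R=cv2.Rodrigues(c['rvec'])[0]; print(n,c['mtx'].tolist(),c['k1'],(-R.T@c['tvec']).round(3),R.round(2).tolist())
print(telemetry.read_state())
E
```

```text
scene [[405.30548252858495, 0.0, 321.61764063591306], [0.0, 405.30548252858495, 203.31293399454043], [0.0, 0.0, 1.0]] -0.10234390800618877 [1.378 0.097 0.742] [[-0.15, 0.99, 0.02], [0.59, 0.11, -0.8], [-0.79, -0.11, -0.6]]
top [[377.13951375370465, 0.0, 319.98898885710764], [0.0, 377.13951375370465, 204.29611650201278], [0.0, 0.0, 1.0]] 0.024121063549433004 [ 0.485 -0.026  1.24 ] [[0.02, -1.0, -0.02], [-0.99, -0.02, -0.1], [0.1, 0.02, -0.99]]
{'time': 0.1, 'joint_positions': array([ 1.26641744e+00,  3.00399801e-01,  1.52151565e+00,  1.03730560e-05,
        1.32070213e+00, -6.65928879e-02]), 'dq': array([ 0.00129811, -0.00057984, -0.00191007, -0.00131645,  0.00081934,
        0.00116823]), 'effort': array([ 2.06718294e-03, -5.32649946e+01, -3.53284550e+01,  7.10594212e-02,
        2.34706578e-02, -4.55282395e-05]), 'tcp_pos': array([0.12954227, 0.53449449, 0.40415301]), 'tool_rot': array([-9.94495180e-05,  1.18614356e-01,  9.92940266e-01, -5.02749478e-04]), 'wrist_force': array([ 0.45220837,  0.25381993, -0.4163121 ]), 'wrist_torque': array([-0.013389  , -0.00235639,  0.00463791]), 'grasp_force': 0.0, 'opening': 0.09461652611346828}
```

View pics/scene0.png

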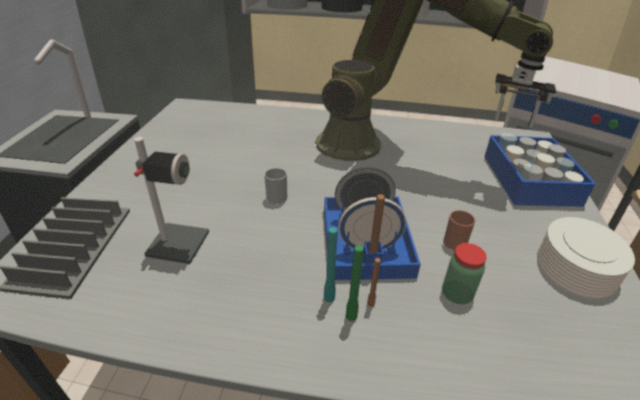

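View pics/top0.png

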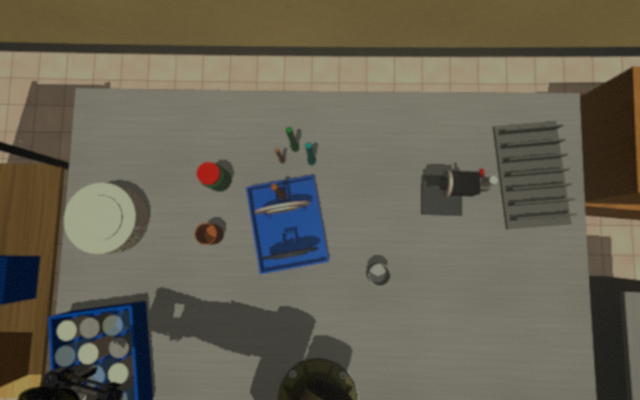

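```bash
cat > h.py <<'E'
import numpy as np,cv2,pickle
from scipy.spatial.transform import Rotation as Ro
def ray(c,u,v):
    K=c['mtx'];d=np.array([(u-K[0,2])/K[0,0],(v-K[1,2])/K[1,1]]);p=d.copy()
    for _ in range(20):p=d/(1+c['k1']*(p@p))
    R=cv2.Rodrigues(c['rvec'])[0];r=R.T@np.r_[p,1]
    return -R.T@np.ravel(c['tvec']),r/np.linalg.norm(r)
def onz(c,uv,z):
    o,r=ray(c,*uv);return o+r*(z-o[2])/r[2]
def tri(c1,a,c2,b):
    o1,r1=ray(c1,*a);o2,r2=ray(c2,*b)
    s=np.linalg.lstsq(np.c_[r1,-r2],o2-o1,rcond=None)[0]
    p,q=o1+s[0]*r1,o2+s[1]*r2;return (p+q)/2,np.linalg.norm(p-q)
def proj(c,P):
    p,_=cv2.projectPoints(np.float64(P).reshape(-1,3),c['rvec'],c['tvec'],c['mtx'],np.array([c['k1'],0,0,0,0.]));return p.reshape(-1,2)
def down(yaw): # tool z down, tool y at heading yaw; wxyz
    y=np.array([np.cos(yaw),np.sin(yaw),0]);z=np.array([0,0,-1.]);x=np.cross(y,z)
    q=Ro.from_matrix(np.c_[x,y,z]).as_quat();return q[[3,0,1,2]]
E
python3 - <<'E'
from h import *
S=pickle.load(open('scene.pkl','rb'))['color'][...,::-1];T=pickle.load(open('top.pkl','rb'))['color'][...,::-1]
f=lambda I,x,y,w,h:cv2.resize(I[y:y+h,x:x+w],(400,300),interpolation=cv2.INTER_CUBIC)
cv2.imwrite('pics/c1.png',np.vstack([np.hstack([f(T,235,165,100,75),f(S,310,160,160,120)]),np.hstack([f(T,415,150,100,75),f(S,130,130,80,60)])]))
E
```

```text
(no output)
```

View pics/c1.png

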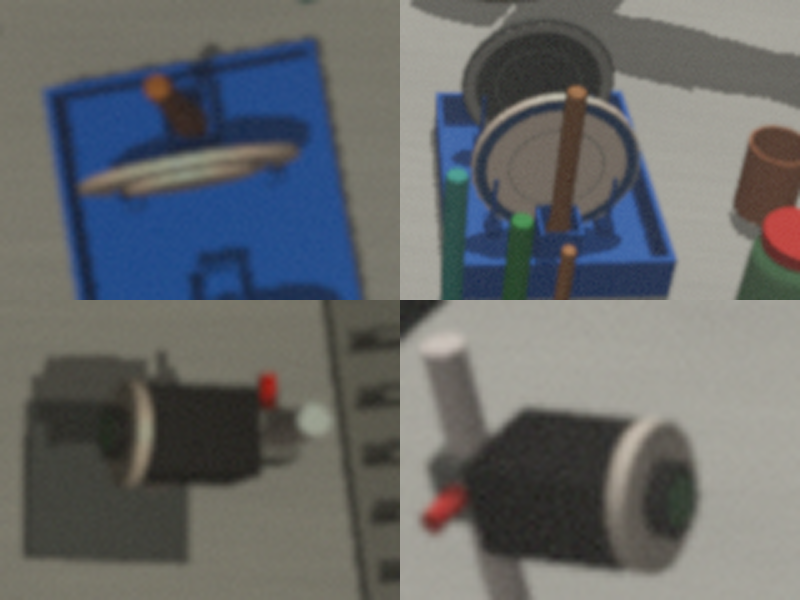

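```bash
python3 - <<'E'
from h import *
S=pickle.load(open('scene.pkl','rb'));T=pickle.load(open('top.pkl','rb'))
pr=lambda n,*a:print(n,*[np.round(x,4).tolist() for x in a])
pr('mud top',*tri(T,(274.3,186.8),S,(380.8,196)))
Th=cv2.cvtColor(T['color'],cv2.COLOR_RGB2HSV)
# rack outline
m=((Th[...,0]>100)&(Th[...,0]<130)&(Th[...,1]>120)).astype(np.uint8);m[:,:235]=0;m[300:]=0
c=max(cv2.findContours(m,0,2)[0],key=cv2.contourArea)
r=cv2.minAreaRect(c);b=cv2.boxPoints(r);pr('rackbox px',b);P=np.array([onz(T,p,.05) for p in b]);pr('rack corners',P,P.mean(0))
# plate white mask in top
crop=Th[165:240,235:335];w=((crop[...,1]<90)&(crop[...,2]>110)).astype(np.uint8)
w[:, :15]=0; n,l,st,ce=cv2.connectedComponentsWithStats(w);
for s,q in zip(st,ce):
    if 30<s[4]<2000:pr('white',s+[235,165,0,0,0],q+[235,165])
# pot in top and scene: reddish
for nm,C,(x0,x1,y0,y1) in(('top',T,(190,230,215,250)),('scene',S,(440,480,205,255))):
    h=cv2.cvtColor(C['color'],cv2.COLOR_RGB2HSV)[y0:y1,x0:x1];k=(((h[...,0]<15)|(h[...,0]>170))&(h[...,1]>90)).astype(np.uint8)
    q=max(cv2.findContours(k,0,2)[0],key=cv2.contourArea);pr('pot',np.array(cv2.boundingRect(q))+[x0,y0,0,0])
f=lambda I,x,y,w,h:cv2.resize(I[y:y+h,x:x+w,::-1],(400,300),interpolation=cv2.INTER_CUBIC)
cv2.imwrite('pics/c2.png',np.hstack([f(T['color'],188,215,40,30),f(S['color'],120,205,100,75)]))
for n,p in dict(c1=(25,405),c2=(25,555),c3=(187,562)).items(): pr('foot',onz(T,(415+p[0]/4,150+(p[1]-300)/4),.014))
pr('post top',onz(T,(415+313/4,150+120/4),.314),onz(S,(130+45/5,130+45/5),.314))
pr('lens',*tri(T,(415+100/4,150+130/4),S,(186,169.6)))
E
```

```text
mud top [0.6338, 0.1257, 0.2186] 0.0036
rackbox px [[244.4033966064453, 186.9073944091797], [313.03961181640625, 174.5529022216797], [328.5845947265625, 260.914794921875], [259.948486328125, 273.269287109375]]
rack corners [[0.6566, 0.2444, 0.05], [0.7001, 0.0258, 0.05], [0.4279, -0.0286, 0.05], [0.3855, 0.1848, 0.05]] [0.5425, 0.1066, 0.05]
white [250, 165, 85, 75, 1915] [304.5384, 185.1196]
white [256, 202, 49, 11, 227] [279.4229, 206.6564]
white [250, 215, 4, 25, 62] [250.9677, 229.9839]
pot [195, 223, 28, 22]
pot [445, 211, 35, 44]
foot [0.7064, -0.3265, 0.014]
foot [0.5835, -0.3256, 0.014]
foot [0.5802, -0.4548, 0.014]
post top [0.6453, -0.4272, 0.314] [0.6495, -0.4224, 0.314]
lens [0.649, -0.3198, 0.2439] 0.0012
```

View pics/c2.png

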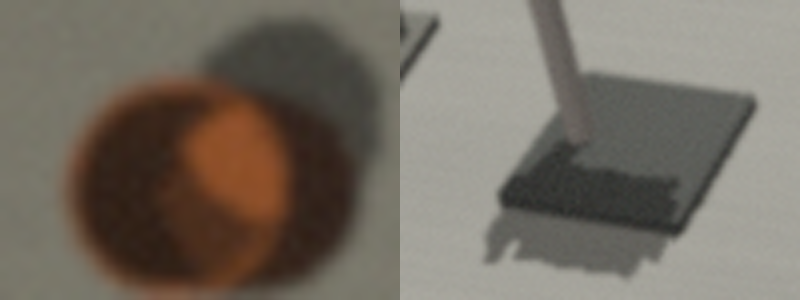

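The candidates were, in top-view pixels: brown stick in the rack (274,187), small brown (280,155), green (292,138) and teal (310,152). I chose the large brown one in the rack, in front of the white plate, and the close crop confirms it. In that crop its top is at top-view (274,187) and scene (381,196). The pot rim is centred at top-view (206,233.5), and the lens glass is at scene (186,170).

```bash
python3 - <<'E'
from h import *
from rig import ctrl,claw,telemetry,camera
T=pickle.load(open('top.pkl','rb'))
pot=onz(T,(206,233.5),.09);jar=onz(T,(210,174),.13);print(pot,jar)
yr=.197;M=[.634,.126]
for n,p,h in(('mud',[*M,.45],yr+np.pi/2),('pot',[*pot[:2],.4],yr+np.pi/2),('plate',[.5915,.1165,.35],yr),('goal',[.6465,-.173,.498],-1.586)):
    for k in(0,np.pi):
        q=ctrl.ik(p,down(h+k));print(n,k>0,None if q is None else q.round(2))
ctrl.reach([*M,.47],down(yr-np.pi/2))
print(telemetry.read_state()['tcp_pos'])
c=camera('wrist');pickle.dump(c,open('w1.pkl','wb'));cv2.imwrite('pics/w1.png',c['color'][...,::-1])
print(proj(c,[[*M,.22],[*M,.01],[.5915,.1165,.18]]))
E
```

```text
[0.50526504 0.34704481 0.09      ] [0.6823109  0.33096383 0.13      ]
mud False [ 0.14  0.5   1.15 -0.    1.5  -1.63]
mud True [ 0.14  0.5   1.15 -0.    1.5   1.51]
pot False [ 0.54  0.44  1.33 -0.    1.36 -1.23]
pot True [ 0.54  0.44  1.33 -0.    1.36  1.92]
plate False [ 0.13  0.46  1.43 -0.    1.25 -0.06]
plate True None
goal False [-0.32  0.54  0.97 -0.    1.63  1.27]
goal True [-0.32  0.54  0.97 -0.    1.63 -1.87]
[0.63377083 0.12679152 0.469992  ]
[[321.25706092 217.76626605]
 [320.96662765 176.69622667]
 [322.11604935 250.80369775]]
```

View pics/w1.png

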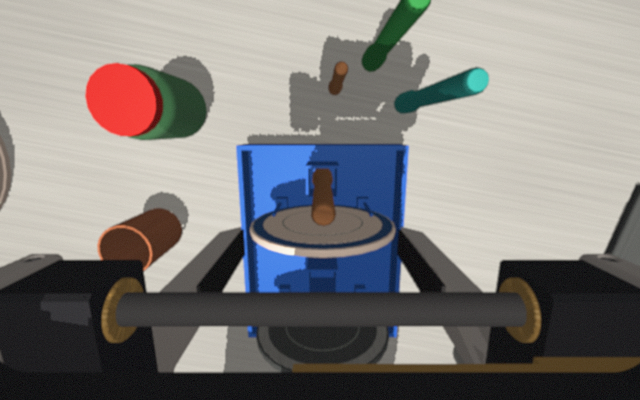

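The wrist view shows the muddler top at (323,214) against a predicted (321,218), and the plate's upper rim near (322,250) as predicted. The estimates hold, so I'm grasping.

```bash
python3 - <<'E'
from h import *
from rig import ctrl,claw,telemetry,camera
c=pickle.load(open('w1.pkl','rb'));p=onz(c,(323,214),.22);print('wrist est',p)
M=(p[:2]+[.634,.126])/2
claw.gripper_to(.06,20)
ctrl.movel([*M,.47]);print(ctrl.movel([*M,.371],feed=.08,stop_force=8))
claw.gripper_to(.0,25);s=telemetry.read_state();print(s['opening'],s['grasp_force'],s['tcp_pos'])
ctrl.movel([*M,.53],feed=.12)
s=telemetry.read_state();print(s['opening'],s['grasp_force'],s['tcp_pos'],s['wrist_force'],s['time'])
ctrl.movel([.505,.347,.53],feed=.2)
for n in('wrist','scene'):
    c=camera(n);pickle.dump(c,open(n[0]+'2.pkl','wb'))
    cv2.imwrite(f'pics/{n}2.png',c['color'][...,::-1])
    print(n,proj(c,[[.505,.347,.09],[.505,.347,.17],[.505,.347,.38]]))
a=cv2.imread('pics/wrist2.png');b=cv2.imread('pics/scene2.png')[60:260,380:580]
cv2.imwrite('pics/c3.png',np.hstack([cv2.resize(a,(480,300)),cv2.resize(b,(300,300))]))
E
```

```text
wrist est [0.6372123  0.12528548 0.22      ]
False
0.019344172291916734 24.99990172138496 [0.63560808 0.12564979 0.37101662]
0.0191538576716535 24.999667241354473 [0.63572572 0.12564748 0.52922539] [-0.35847024 -0.19588591 -0.86510768] 6.9917
wrist [[319.76850786 179.17730836]
 [319.59262651 190.52926234]
 [318.20759664 279.91401666]]
scene [[460.11511587 216.87477365]
 [467.29693165 192.09367627]
 [488.78289433 115.16143945]]
```

View pics/c3.png

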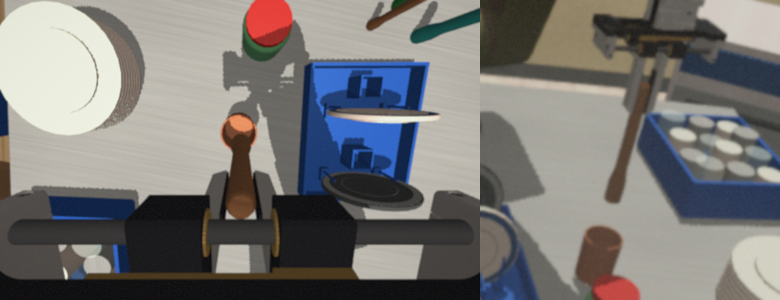

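```bash
python3 - <<'E'
import cv2
a=cv2.imread('pics/wrist2.png')[140:300,260:380];cv2.imwrite('pics/c4.png',cv2.resize(a,(450,600),interpolation=cv2.INTER_CUBIC))
E
```

```text
(no output)
```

View pics/c4.png

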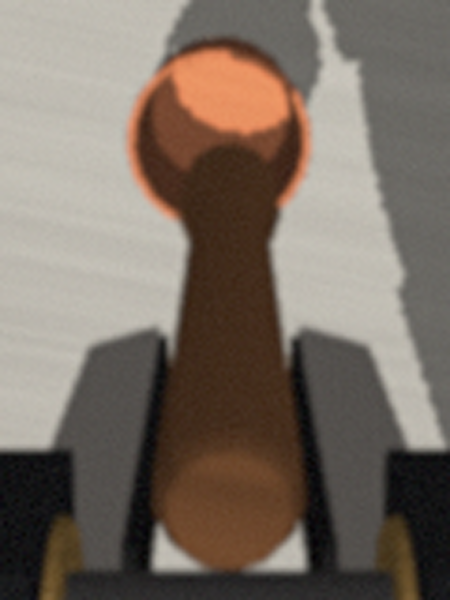

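The muddler hangs upright, with its foot at wrist (322,191). The pot rim centre is at (319,176), a few mm forward of my estimate, so I'll average the two and lower.

```bash
python3 - <<'E'
from h import *
from rig import ctrl,claw,telemetry,camera
c=pickle.load(open('w2.pkl','rb'));p=onz(c,(318.7,175.5),.09);print(p)
P=(p[:2]+[.505,.347])/2
ctrl.movel([*P,.50]);ctrl.movel([*P,.40],feed=.12,stop_force=10)
print(ctrl.movel([*P,.364],feed=.03,stop_force=3));s=telemetry.read_state();print(s['tcp_pos'],s['wrist_force'])
claw.gripper_to(.05);ctrl.wait(.3)
t=s['tcp_pos'];ctrl.movel([t[0],t[1],.50],feed=.12)
ctrl.reach([.57,.112,.46],down(.197))
print(telemetry.read_state()['time'])
for n in('wrist','scene','top'):
    c=camera(n);pickle.dump(c,open(n[0]+'3.pkl','wb'))
    cv2.imwrite(f'pics/{n}3.png',c['color'][...,::-1])
    print(n,proj(c,[[*P,.005],[*P,.09],[*P,.215],[.5915,.1165,.18]]))
a=cv2.imread('pics/wrist3.png');b=cv2.imread('pics/scene3.png')[140:290,400:500]
cv2.imwrite('pics/c5.png',np.hstack([cv2.resize(a,(600,375)),cv2.resize(b,(200,375))]))
E
```

```text
[0.50967985 0.34941477 0.09      ]
True
[0.50738195 0.34820648 0.36598459] [ 0.61335656 -0.03408548  5.58169163]
14.8583
wrist [[ 308.83360277  -18.97141107]
 [ 305.53065751  -59.98835178]
 [ 295.03837945 -190.30594011]
 [ 346.70743772  208.5732872 ]]
scene [[453.56087116 241.49640478]
 [460.67623364 217.47365762]
 [472.19979962 177.70005978]
 [374.99443831 198.56603165]]
top [[214.04263425 233.47771221]
 [205.65519852 232.81177634]
 [190.79953728 231.63444427]
 [278.37391631 203.67907186]]
```

View pics/c5.png

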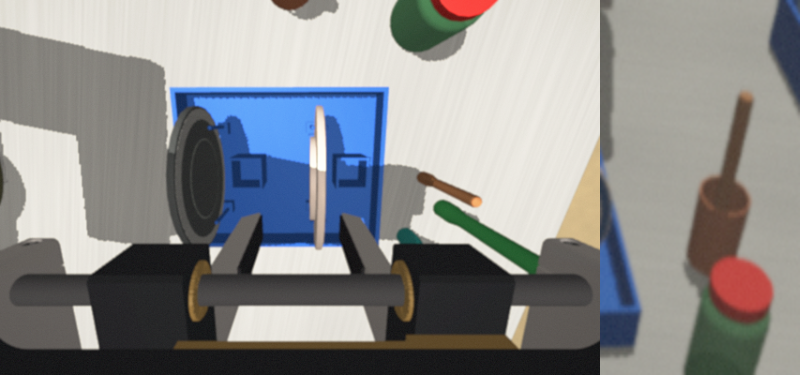

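The muddler stands in the pot: in the scene crop its top is at (745,95) and the rim at (723,185). In the wrist view the white plate's rim line is at full-scale x≈341, parallel to the fingers, about 5 px left of my estimate. I'll correct for that and grasp it.

```bash
python3 - <<'E'
from h import *
from rig import ctrl,claw,telemetry,camera
c=pickle.load(open('w3.pkl','rb'));p=onz(c,(341.3,208),.18);q=onz(c,(341,189),.095);print(p,q)
e=np.array([np.cos(.197),np.sin(.197)]);n=np.array([-e[1],e[0]])
A=np.array([.5915,.1165]);along=((p[:2]-A)@e);lat=((q[:2]-A)@n);print(along,lat)
G=A+e*along*.7+n*lat*.5
claw.gripper_to(.045,45)
ctrl.reach([*G,.42],down(.197))
print(ctrl.movel([*G,.349],feed=.06,stop_force=8))
claw.gripper_to(0,45);s=telemetry.read_state();print(s['opening'],s['grasp_force'],s['tcp_pos'],s['wrist_force'],s['wrist_torque'])
ctrl.movel([*G,.40],feed=.05);s=telemetry.read_state();print(s['opening'],s['grasp_force'],s['wrist_force'],s['wrist_torque'])
ctrl.movel([*G,.53],feed=.1)
ctrl.reach([*G,.53],down(-.7));ctrl.reach([*G,.53],down(-1.586))
ctrl.movel([.6465,-.10,.51],feed=.12);s=telemetry.read_state();print(s['opening'],s['tcp_pos'],s['time'])
c=camera('scene');t=camera('top');pickle.dump((c,t),open('f.pkl','wb'))
I=lambda c:c['color'][...,::-1]
cv2.imwrite('pics/c6.png',np.hstack([cv2.resize(I(c)[60:260,130:390],(520,400)),cv2.resize(I(t)[120:260,350:448],(280,400))]))
P=[.6465,-.1,.51-.18+.011-.085];print(P,proj(c,[P]),proj(t,[P]))
E
```

```text
[0.58680827 0.11608346 0.18      ] [0.59179001 0.11742727 0.095     ]
-0.004682516295297519 0.0008525742193613749
False
0.0075902684069752095 44.89493429660797 [0.58860813 0.1163704  0.34907339] [ 7.09984547  1.26644908 -4.30924917] [ 0.34155466 -1.90834165  0.04204598]
0.007596303181366211 44.95956480503082 [ 1.50377833 -0.02317921 -2.7768052 ] [-0.00237502 -0.35842726  0.03500317]
0.007847527648678172 [ 0.64644994 -0.09949366  0.510171  ] 24.0083
[0.6465, -0.1, 0.256] [[278.99357677 174.2968697 ]] [[357.24725503 181.34145759]]
```

View pics/c6.png

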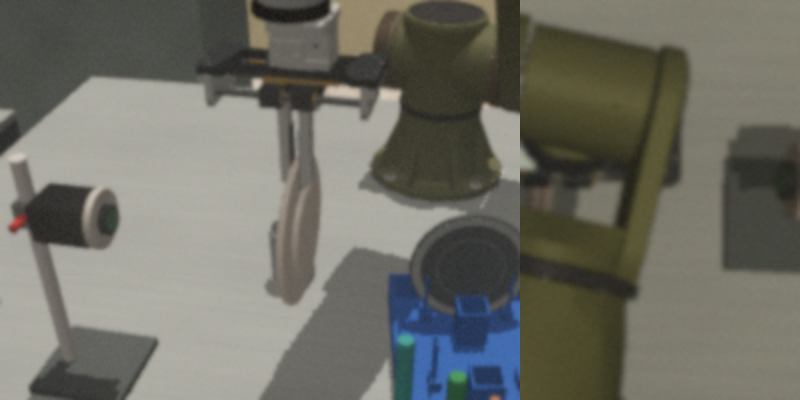

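Plate held upright with its plain back towards +y, so the face is to the lens. Its centre at scene (279.5,174) matches the prediction (279,174). The lens glass is at (184,170).

```bash
python3 - <<'E'
from h import *
from rig import ctrl,claw,telemetry,camera
ctrl.movel([.648,-.174,.498],feed=.06);ctrl.wait(.8)
s=telemetry.read_state();print(s['opening'],s['grasp_force'],s['tcp_pos'],s['time'],s['wrist_force'])
c=camera('scene');t=camera('top')
I=lambda c:c['color'][...,::-1]
cv2.imwrite('pics/c7.png',np.hstack([cv2.resize(I(c)[100:220,130:290],(400,300),interpolation=2),cv2.resize(I(c)[140:290,400:500],(200,300)),cv2.resize(I(t)[150:225,370:470],(200,150))[np.r_[0:150,0:150]]]))
C=np.array([.648,-.174,.244])
print(proj(c,[C,C+[0,0,.085],C-[0,0,.085],C+[.085,0,0],C-[.085,0,0],[.649,-.324,.244],[.649,-.324,.28],[.649,-.324,.208]]).round(1).tolist())
E
```

```text
0.007658653897728898 44.97438669204712 [ 0.64800061 -0.17401165  0.4980046 ] 26.3083 [-0.16231529  1.32177641 -4.46429351]
[[247.0, 175.8], [243.7, 142.2], [250.0, 205.9], [234.7, 197.6], [257.6, 157.0], [184.5, 169.4], [181.8, 155.9], [187.2, 182.4]]
```

View pics/c7.png

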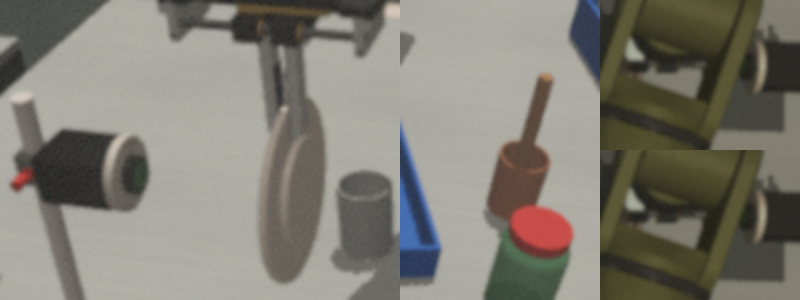

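The final view matches the projection. The plate centre is at (247,176) and the lens at (185,170), both within 1 px, and the plate outline fits an upright, square disc. The muddler is still standing in the pot.

```bash
python3 -c "
from rig import job;print(job.sign_off())"
```

```text
the job is handed in; nothing more can be done
None
```

I handed the job in with the muddler standing in the copper pot and the white plate held face-on about 15 cm in front of the lens; sign-off gave no verdict, but the last picture matched the plan to within a pixel.

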